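# Hang the tool rack on its two hooks and press both saddles home

## Robot

A 6-joint arm with a two-finger parallel gripper is mounted at the origin on a cart in front of the work surface, level with it; the furniture and walls round the work are solid. World frame = base frame: x ahead of the robot, y to its left, z up, the work surface at z = 0. Lengths are in m, angles in rad, forces in N, time in s.
With the tool pointing down it reaches from about 0.35 to 0.775 m from the base axis. Payload 7.3 kg.
Tool frame: the origin (TCP) lies midway between the tips of the shut fingers; the grasp point (between the pads) lies 19 mm behind it (robot.grip_depth is the z of the grasp point in the tool frame, in m); z points along the fingers, y is the line along which they close (so a half turn about z gives the same grasp; the last joint's range is limited). The gripper opens to 92 mm and grips with 3 to 60 N. Pads are 19 mm wide; open, the fingers measure 130 mm over their backs; the gripper's body (75 mm by 190 mm) begins 47 mm behind the grasp point.
Start: joints at [-1.264, 0.342, 1.524, -0, 1.275, -0.146], TCP at [0.23, -0.472, 0.227] pointing down, gripper open.
Joint ranges: [-2.53, 2.53], [-0.77, 2.02], [0.04, 2.7], [-1, 4.14], [0.28, 2.66], [-3.11, 3.11]. Speed limits (rad/s): [2.57, 2.57, 3.14, 3.14, 3.14, 3.14].

## Interface

Orientations are given as [roll, pitch, yaw] about the fixed x, y, z axes, in that order (R = Rz(yaw) Ry(pitch) Rx(roll)).
In Python, from cell import robot, viewer gives the robot as it stands.
- The arm moves only by the tool step_arm, never from a script. Its argument "increments" is a list of rows, each an object with "delta_pos": the shift along the tool's x, y, z in cm, a list of three; "dr": the turn, a rotation vector about the tool's x, y, z in degrees, a list of three; "fingers": the closure, from -1 (fully open) to 1 (shut), so that 0 is half open. In form: [{"delta_pos": [tx, ty, tz], "dr": [wx, wy, wz], "fingers": fingers}, ...]. A call has exactly 5 rows; each row is the pose to reach, as a shift and turn from the pose commanded when the call began, along the tool's axes at that moment; what a row does not reach only later rows make up. A row lasts 1/8 s, in which the tool goes at most 62.5 mm and 10.7 degrees, less where a joint would pass 70% of its speed; a pose out of reach is approached as far as the arm can. A call with a gripper value outside its range is refused whole. The fingers move at their own pace and stop on an object; "newtons" is the grip in N (left out, the last holds). Time passes only in rows, so rows that repeat a pose let the fingers close, or fill a call up. It gives the time, the measured TCP pose, the force, the opening and the grip force at its end, in the units of the state.
- robot.observe(): the state, without advancing time (a new reading comes with each control period).
- viewer.read_camera(name): name is "scene" or "side" or "wrist"; returns the picture (400x640x3 uint8, red, green, blue); there is no depth.
- viewer.camera_params(name): a dict with "K" (3x3 intrinsics, pixels), "T" (4x4, takes a point from camera to world coordinates). Camera axes: x right, y down, z forward; pixel columns grow to the right and rows downward; lengths in m; the calibration is good to about 2 mm. A picture is of the moment at which its call begins: read the wrist's pose just before it. camera_params takes no time and is no camera call; for the wrist camera it gives the pose at the moment of the call.
- robot.hand_in(): hands the job in; it is judged then, once.
The state is a dict: "time": time; "qpos": joint angles; "qvel": joint speeds; "joint_efforts": joint torques, N m; "tool_pos": TCP position; "tool_rot": TCP orientation; "contact_force": force on the tool from outside, world axes, zero at the start; "torque": the same for the moment, N m; "opening": finger opening in m; "grip_force": force on a finger pad.
Only numpy, scipy, OpenCV 4.12 (cv2) and the standard library are available. Lean on these libraries where they do the work, as an engineer would, in place of code of your own. Each camera call takes 0.05 s, during which the arm holds its last target. There are 200 camera calls.

## Task

Lift the wooden tool rack by its dark handle out of the parking block and hang it on the green stand, its steel rod in both hooks at once and the brass pegs toward you. The hooks are not at the same height: holding the handle, gently push the rod down until both red saddles are fully home, check both, and only then let go. Press no harder than about 2 kg, keep the gripper off the stand, and do not disturb the roll of tape or the clay lump.

Things in the scene. Friction and masses are not known exactly. Their poses are not given: they have to be found in the camera images.
- tool_rack: Wooden rack frame, 156 mm wide (y), 14 mm thick (x), 0.26 to 0.44 kg, upright in the parking block. Origin: centre of its underside; z up. Five brass pegs on the -x face, z 50 to 62 mm, reach 24 mm out. Steel rod, diameter 10 mm, along y at z = 85 mm, ends at y = +-135 mm; wood within y = +-78 mm.
- rack_grip (a point): Middle of the rack's handle at rack z = 126 mm, axes as the rack's. The handle is a dark wooden tab, 16 mm thick (x), 64 mm wide (y), from rack z = 96 to 146 mm: pinch it from above across x.
- rod_left (a point): Point on the rod axis at rack y = +105 mm, z = 85 mm; goes into the left hook (stand's +y).
- rod_right (a point): Point on the rod axis at rack y = -105 mm, z = 85 mm; goes into the right hook (stand's -y).
- parking_block: Fixed wooden block 80 x 150 x 40 mm with a slot 17 mm wide (x) along y, 30 mm deep, its floor 10 mm above the table. Origin: centre of the underside.
- hook_stand: Fixed stand: green base plate 90 (x) x 260 (y) x 12 mm, two posts at y = +105 mm (left) and -105 mm (right), nothing between them above the plate. Origin: centre of the underside; front is -x. Each post carries a dark steel hook, clamped at its own height, which is not measured: its throat floor is anywhere from 115 to 135 mm above the table, left and right independently. Hooks are rigid.
- hooks_mid (a point): Point on the stand midway between the hooks, 125 mm above the table (mean throat floor), axes as the stand's. Each hook is an open-topped throat along y at x = 0: 13 mm wide in x, 20 mm long in y (sleeve 26 mm), flared mouth 35 mm wide in x with its top 37 mm above the throat floor. Rod axis is 5 mm above the floor when home.
- left_saddle (a joint): Travel of the red saddle in the left hook, m. At 0 its top is 10 mm above the throat floor; at 0.010 it is flush, the rod on the steel floor: home. Slides stiffly (about 4.5 N), no spring, stays where it is; the rack's weight does not move it. Starts at 0 to 2 mm. A red tab on the hook's front moves with it from the upper white line (up) to the lower (home).
- right_saddle (a joint): The same for the right hook (-y).
- masking_tape: Roll of pale masking tape lying flat, 104 mm across, 25 mm high, loose bystander; origin at the centre of the underside.
- clay_lump: Brown lump of clay 52 x 65 x 46 mm, loose bystander; origin at the centre of the underside.

How it is judged:
On the way, in this order (a step that is already met when the one before it is completed fails the run):
1. the rack is lifted clear of the parking block (height (world z) of tool_rack above 0.045 m and contact force between tool_rack and parking_block below 0.1 N), for 0.2 s.
2. both saddles are pressed home by the rod while the gripper still holds the rack (value of joint each of left_saddle, right_saddle above 0.009 m and x of rod_left in the frame of hook_stand between -0.006 and 0.006 m and y of rod_left in the frame of hook_stand between 0.091 and 0.119 m and z of rod_left in the frame of hook_stand between 0.115 and 0.144 m and x of rod_right in the frame of hook_stand between -0.006 and 0.006 m and y of rod_right in the frame of hook_stand between -0.119 and -0.091 m and z of rod_right in the frame of hook_stand between 0.115 and 0.144 m and contact force between the fingers and tool_rack above 2 N), for 0.2 s.
At the end, for the whole second after the job is handed in: Rack released and at rest, upright within 0.2 rad, pegs to the front; both saddles at least 9 of 10 mm down; rod_left and rod_right lie in their throats (in the stand's frame x within 6 mm of 0, y within 14 mm of +-105 mm, z 115 to 144 mm) (value of joint each of left_saddle, right_saddle above 0.009 m and x of rod_left in the frame of hook_stand between -0.006 and 0.006 m and y of rod_left in the frame of hook_stand between 0.091 and 0.119 m and z of rod_left in the frame of hook_stand between 0.115 and 0.144 m and x of rod_right in the frame of hook_stand between -0.006 and 0.006 m and y of rod_right in the frame of hook_stand between -0.119 and -0.091 m and z of rod_right in the frame of hook_stand between 0.115 and 0.144 m and angle between tool_rack's own z axis and vertical below 0.2 rad and contact force between the fingers and tool_rack below 0.1 N and linear speed of tool_rack below 0.02 m/s and angular speed of tool_rack below 0.2 rad/s); the robot touches nothing.
It fails at once if the rack is pressed against the stand with more than 22 N (contact force between tool_rack and hook_stand above 22 N).
It fails at once if the gripper pushes on the stand or its saddles (over 3 N) (contact force between any of the fingers, the arm and hook_stand above 3 N).
It fails at once if the tape roll or the clay lump is moved by more than 20 mm (distance of any of masking_tape, clay_lump from where it was at the start of the episode above 0.02 m).
It also fails if it takes over 61 s, if anything falls off the work surface, if the arm or the gripper's body presses on something with over 40 N, if the wrist force passes 120 N, or if a joint passes its speed limit or range.

## Working session

There is one attempt and no reset: what is moved stays moved. The work goes in short steps, Python scripts to look and compute and a tool call to move; the robot and the scene stay as the last step left them, time stands still between calls to the robot, and variables do not carry over. Pictures are saved under pics/ and viewed, at most 10 in all, crops included, and the job is handed in when it is done.

Besides the shell and the picture viewer there is one more tool, called as a command line: name --argument value ..., lists and objects as JSON in quotes. step_arm: Moves the arm, as the interface text tells. Its arguments: {"type":"object","properties":{"increments":{"type":"array"},"newtons":{"type":"number"}},"required":["increments"]}

```bash
mkdir -p pics
python3 - <<'E'
from cell import robot, viewer
import cv2, numpy as np
s=robot.observe(); print({k:np.round(v,3).tolist() for k,v in s.items()})
for n in ("scene","side"):
    im=viewer.read_camera(n); cv2.imwrite(f"pics/{n}0.png",im[:,:,::-1])
    p=viewer.camera_params(n); print(n,np.round(p["K"],1).tolist(),np.round(p["T"],3).tolist())
E
```

```text
{'time': 0.0, 'qpos': [-1.264, 0.343, 1.525, 0.0, 1.275, -0.146], 'qvel': [0.0, 0.002, 0.002, -0.001, 0.001, 0.001], 'joint_efforts': [-0.003, -43.126, -24.422, 0.071, 0.056, -0.0], 'tool_pos': [0.23, -0.472, 0.226], 'tool_rot': [-3.14, -0.0, 0.453], 'contact_force': [0.066, -0.426, 0.302], 'torque': [0.04, -0.003, 0.04], 'grip_force': 0.0, 'opening': 0.092}
scene [[425.4, 0.0, 318.4], [0.0, 425.4, 197.2], [0.0, 0.0, 1.0]] [[0.778, -0.276, 0.564, -0.259], [-0.628, -0.326, 0.707, -1.038], [-0.011, -0.904, -0.427, 0.674], [0.0, 0.0, 0.0, 1.0]]
side [[384.5, 0.0, 328.0], [0.0, 384.5, 195.9], [0.0, 0.0, 1.0]] [[0.958, -0.177, 0.227, 0.209], [-0.287, -0.642, 0.711, -1.034], [0.02, -0.746, -0.665, 1.018], [0.0, 0.0, 0.0, 1.0]]
```

View pics/scene0.png

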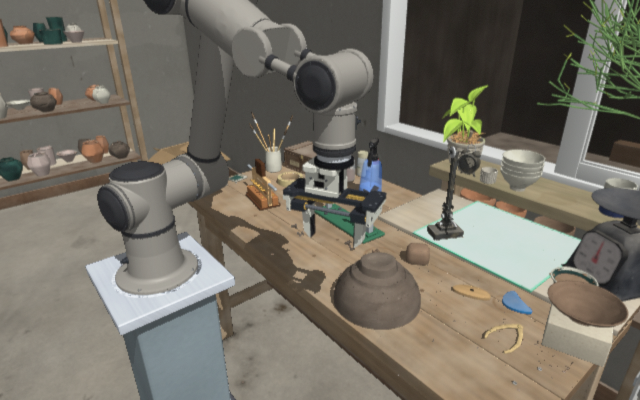

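View pics/side0.png

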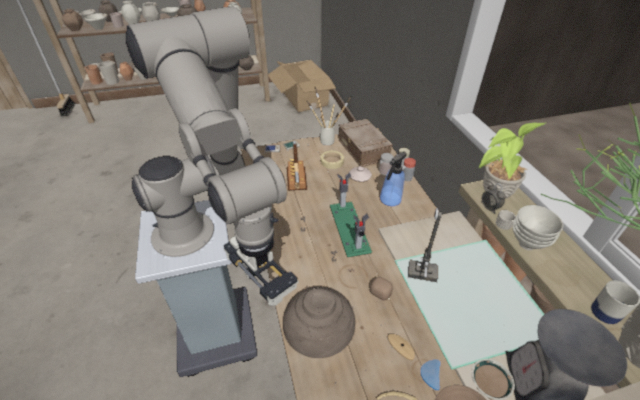

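The side view shows the rack in its block near (297,175), the green stand with plate around (350,230) and hooks near (343,190) and (360,232), the clay at (380,287), and a ring at (348,275) or (331,157). I'll turn these into positions and enlarge.

```bash
cat > h.py <<'E'
from cell import robot, viewer
import cv2, numpy as np
def ray(n,uv,p=None):
    p=p or viewer.camera_params(n); T=np.array(p["T"]); d=T[:3,:3]@np.linalg.solve(p["K"],[*uv,1.]); return T[:3,3],d
def atz(n,uv,z,p=None):
    o,d=ray(n,uv,p); return o+d*(z-o[2])/d[2]
def proj(n,X,p=None):
    p=p or viewer.camera_params(n); c=np.linalg.inv(p["T"])@np.append(X,1); q=np.array(p["K"])@c[:3]; return q[:2]/q[2]
def crop(im,x0,y0,x1,y1,f,name): cv2.imwrite(name,cv2.resize(im[y0:y1,x0:x1],None,fx=f,fy=f,interpolation=cv2.INTER_CUBIC)[:,:,::-1])
E
python3 - <<'E'
from h import *
im=cv2.imread("pics/side0.png")[:,:,::-1]
crop(im,250,130,410,250,5,"pics/side0c.png")
for uv,z in [((297,175),.08),((334,206),.012),((348,203),.012),((371,248),.012),((355,255),.012),((348,275),0),((331,157),0),((380,287),0)]: print(uv,atz("side",uv,z).round(3))
E
```

```text
(297, 175) [0.448 0.117 0.08 ]
(334, 206) [ 0.558 -0.021  0.012]
(348, 203) [ 0.615 -0.019  0.012]
(371, 248) [ 0.618 -0.255  0.012]
(355, 255) [ 0.555 -0.269  0.012]
(348, 275) [ 0.509 -0.332  0.   ]
(331, 157) [0.645 0.302 0.   ]
(380, 287) [ 0.591 -0.403  0.   ]
```

View pics/side0c.png

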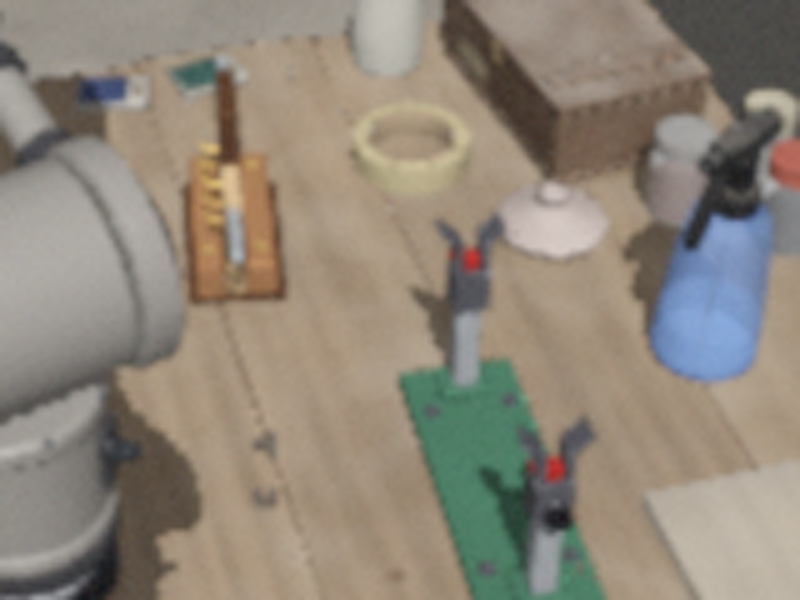

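```bash
cat >> h.py <<'E'
from scipy.spatial.transform import Rotation as R
def pose(): s=robot.observe(); return np.array(s["tool_pos"]),R.from_euler("xyz",s["tool_rot"])
def go(pos,yaw):
    p,r=pose(); t=R.from_euler("xyz",[np.pi,0,yaw])
    print("d cm",(r.inv().apply(np.array(pos)-p)*100).round(2),"dr",np.degrees((r.inv()*t).as_rotvec()).round(2))
E
python3 - <<'E'
from h import *
p=viewer.camera_params("wrist"); P,r=pose(); T=np.array(p["T"])
print(p["K"],r.inv().apply(T[:3,3]-P).round(3)); print((r.inv().as_matrix()@T[:3,:3]).round(3))
go([.33,-.186,.257],1.012)
E
```

```text
[[325.01228229   0.         322.29611486]
 [  0.         325.01228229 198.24042048]
 [  0.           0.           1.        ]] [ 0.068  0.    -0.158]
[[-0.    -0.968 -0.252]
 [ 1.    -0.     0.   ]
 [-0.    -0.252  0.968]]
d cm [ 21.53 -21.31  -3.06] dr [-7.000e-02 -3.000e-02 -3.204e+01]
```

step_arm --increments '[{"delta_pos": [4.2,-4.2,-0.6],"dr": [0,0,-6.4],"fingers": -1},{"delta_pos": [8.4,-8.4,-1.2],"dr": [0,0,-12.8],"fingers": -1},{"delta_pos": [12.6,-12.6,-1.8],"dr": [0,0,-19.2],"fingers": -1},{"delta_pos": [16.8,-16.8,-2.4],"dr": [0,0,-25.6],"fingers": -1},{"delta_pos": [21.0,-21.0,-3.0],"dr": [0,0,-32],"fingers": -1}]'

```text
time: 0.72
tool_pos: [0.3268, -0.1895, 0.2568]
tool_rot: [3.142, -0.0, 1.014]
contact_force: [1.2, 0.5, 0.1]
opening: 0.0921
grip_force: 0.0
```

Run:
```python
from h import *
print(pose()[0],robot.observe()["tool_rot"]); go([.43,.08,.32],1.571)
```

```text
[ 0.32680365 -0.18951742  0.25677641] [ 3.14152860e+00 -1.64281318e-04  1.01430631e+00]
d cm [28.34 -5.47 -6.32] dr [ 1.00e-02 -1.00e-02 -3.19e+01]
```

step_arm --increments '[{"delta_pos": [5.6,-1.1,-1.3],"dr": [0,0,-6.4],"fingers": -1},{"delta_pos": [11.2,-2.2,-2.6],"dr": [0,0,-12.8],"fingers": -1},{"delta_pos": [16.8,-3.3,-3.9],"dr": [0,0,-19.2],"fingers": -1},{"delta_pos": [22.4,-4.4,-5.2],"dr": [0,0,-25.6],"fingers": -1},{"delta_pos": [28,-5.5,-6.3],"dr": [0,0,-32],"fingers": -1}]'

```text
time: 1.35
tool_pos: [0.4289, 0.077, 0.3201]
tool_rot: [3.141, 0.0, 1.574]
contact_force: [0.8, -0.7, -0.4]
opening: 0.0919
grip_force: 0.0
```

Run:
```python
from h import *
import pickle
print(robot.observe()["qvel"])
p=viewer.camera_params("wrist"); im=viewer.read_camera("wrist"); pickle.dump((p,im),open("w1.pkl","wb"))
cv2.imwrite("pics/w1.png",im[:,:,::-1]); print(pose()[0])
```

```text
[ 1.04392246  0.38432609 -0.66292973 -0.00405659  0.27787993  0.15504288]
[0.43072166 0.0826761  0.32111718]
```

View pics/w1.png

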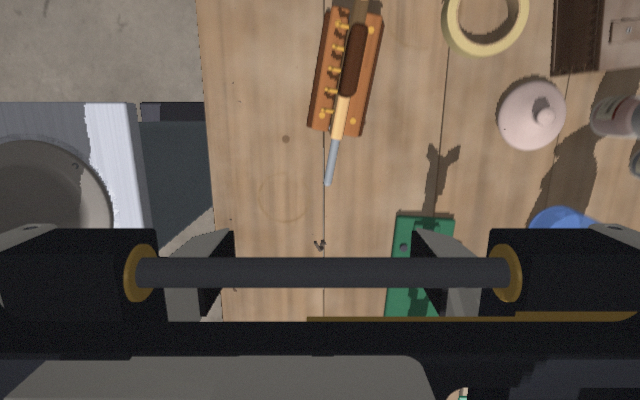

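The rack is seen turned clockwise: handle from about (350,95) to (362,27), rod end at (328,185), the near block edge at (308,127)-(360,136); pegs on the left. Move further +y to see all of it.

step_arm --increments '[{"delta_pos": [4,1,0],"dr": [0,0,0],"fingers": -1},{"delta_pos": [8,2,0],"dr": [0,0,0],"fingers": -1},{"delta_pos": [9,2.5,0],"dr": [0,0,0],"fingers": -1},{"delta_pos": [9,2.5,0],"dr": [0,0,0],"fingers": -1},{"delta_pos": [9,2.5,0],"dr": [0,0,0],"fingers": -1}]'

```text
time: 2.02
tool_pos: [0.4536, 0.164, 0.3196]
tool_rot: [-3.141, 0.001, 1.569]
contact_force: [-0.2, -0.3, -0.8]
opening: 0.0918
grip_force: 0.0
```

Run:
```python
from h import *
import pickle
p=viewer.camera_params("wrist"); im=viewer.read_camera("wrist"); pickle.dump((p,im),open("w2.pkl","wb"))
crop(im,240,0,520,210,2.8,"pics/w2.png"); print(pose()[0])
```

```text
[0.45361885 0.1640314  0.319749  ]
```

View pics/w2.png

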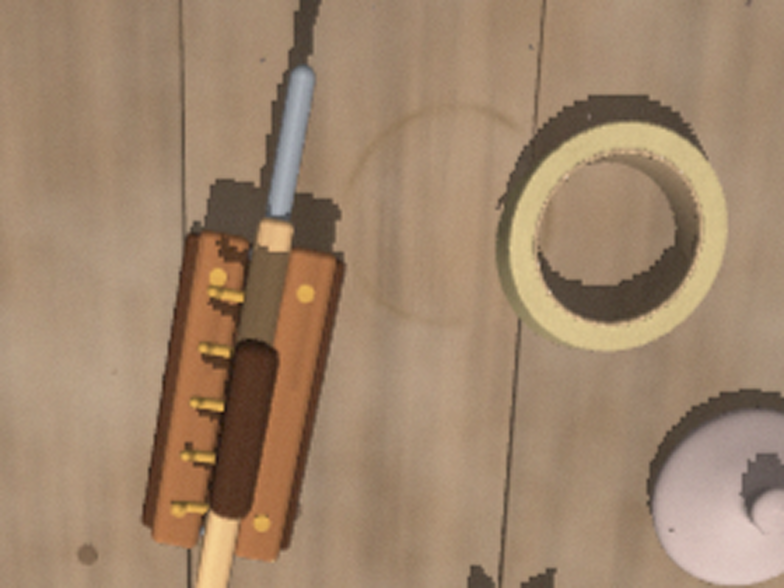

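The rack: handle top spans (258,342) to (233,518) in the crop, rod tip at (303,68), block corners near (195,235), (343,260), (280,560).

Run:
```python
from h import *
import pickle
p,im=pickle.load(open("w2.pkl","rb"))
f=lambda u,v,z: atz("wrist",(240+u/2.8,v/2.8),z,p)
A=f(260,341,.154);B=f(232,518,.154);C=f(302,67,.095)
print("handle ends",A.round(4),B.round(4),np.linalg.norm(A-B),"mid",(A+B)/2,"yaw",np.degrees(np.arctan2(*(B-A)[:2]*[1,-1])))
M=(A+B)/2; print("rodtip",C, np.linalg.norm((C-M)[:2]),"yaw",np.degrees(np.arctan2(-(C-M)[0],(C-M)[1])))
a,b,c=f(197,233,.04),f(345,256,.04),f(280,560,.04); print("block",a,b,c,np.linalg.norm(a-b),np.linalg.norm(b-c), "ctr",(a+c)/2, "yaw",np.degrees(np.arctan2(-(b-c)[0],(b-c)[1])))
```

```text
handle ends [0.4645 0.2235 0.154 ] [0.4547 0.1609 0.154 ] 0.06335467049608995 mid [0.45956397 0.192217   0.154     ] yaw -8.899161011422407
rodtip [0.48173423 0.32358039 0.095     ] 0.1332210941017589 yaw -9.579561792902672
block [0.43917995 0.26852106 0.04      ] [0.50674904 0.25841664 0.04      ] [0.4786772  0.11456435 0.04      ] 0.06832043265183674 0.1465657120336665 ctr [0.45892858 0.19154271 0.04      ] yaw -11.042131124113675
```

Run:
```python
from h import *
go([.4595,.192,.20],1.403)
```

```text
d cm [ 2.8   0.58 11.97] dr [-0.    0.02  9.48]
```

step_arm --increments '[{"delta_pos": [0.9,0.2,4],"dr": [0,0,3.2],"fingers": -1},{"delta_pos": [1.9,0.4,8],"dr": [0,0,6.4],"fingers": -1},{"delta_pos": [2.8,0.6,12],"dr": [0,0,9.5],"fingers": -1},{"delta_pos": [2.8,0.6,12],"dr": [0,0,9.5],"fingers": -1},{"delta_pos": [2.8,0.6,12],"dr": [0,0,9.5],"fingers": -1}]'

```text
time: 2.7
tool_pos: [0.4606, 0.1926, 0.2013]
tool_rot: [3.14, -0.001, 1.404]
contact_force: [0.3, -0.5, -0.2]
opening: 0.0918
grip_force: 0.0
```

Run:
```python
from h import *
go([.4595,.192,.117],1.403)
p=viewer.camera_params("wrist"); im=viewer.read_camera("wrist"); crop(im,130,100,510,400,2,"pics/w3.png")
```

```text
d cm [-0.08 -0.12  8.43] dr [ 0.12 -0.03  0.08]
```

View pics/w3.png

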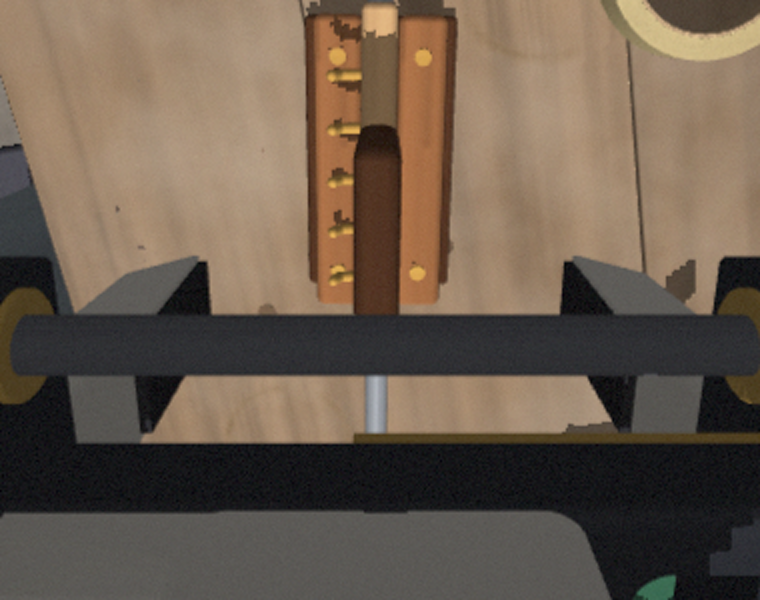

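The handle is centred between the fingers (col 377 vs finger mid ~385) and parallel to the pads. Descend.

step_arm --increments '[{"delta_pos": [0,-0.1,3],"dr": [0,0,0],"fingers": -1},{"delta_pos": [0,-0.1,6],"dr": [0,0,0],"fingers": -1},{"delta_pos": [0,-0.1,8.4],"dr": [0,0,0],"fingers": -1},{"delta_pos": [0,-0.1,8.4],"dr": [0,0,0],"fingers": -0.5},{"delta_pos": [0,-0.1,8.4],"dr": [0,0,0],"fingers": 0.2}]' --newtons 45

```text
time: 3.38
tool_pos: [0.46, 0.1933, 0.1175]
tool_rot: [3.139, -0.001, 1.404]
contact_force: [0.2, 0.2, 0.6]
opening: 0.0759
grip_force: 0.0
```

step_arm --increments '[{"delta_pos": [0,0,0],"dr": [0,0,0],"fingers": 1},{"delta_pos": [0,0,0],"dr": [0,0,0],"fingers": 1},{"delta_pos": [0,0,0],"dr": [0,0,0],"fingers": 1},{"delta_pos": [0,0,0],"dr": [0,0,0],"fingers": 1},{"delta_pos": [0,0,0],"dr": [0,0,0],"fingers": 1}]'

```text
time: 4.0
tool_pos: [0.4588, 0.1932, 0.1157]
tool_rot: [-3.142, 0.0, 1.404]
contact_force: [-0.3, -0.3, 0.4]
opening: 0.0265
grip_force: 0.0
```

step_arm --increments '[{"delta_pos": [0,0,0],"dr": [0,0,0],"fingers": 1},{"delta_pos": [0,0,0],"dr": [0,0,0],"fingers": 1},{"delta_pos": [0,0,0],"dr": [0,0,0],"fingers": 1},{"delta_pos": [0,0,0],"dr": [0,0,0],"fingers": 1},{"delta_pos": [0,0,0],"dr": [0,0,0],"fingers": 1}]'

```text
time: 4.62
tool_pos: [0.4587, 0.1932, 0.1156]
tool_rot: [-3.141, 0.0, 1.404]
contact_force: [-0.2, 0.2, -0.6]
opening: 0.0158
grip_force: 44.9
```

step_arm --increments '[{"delta_pos": [0,0,-1.5],"dr": [0,0,0],"fingers": 1},{"delta_pos": [0,0,-4],"dr": [0,0,0],"fingers": 1},{"delta_pos": [0,0,-7],"dr": [0,0,0],"fingers": 1},{"delta_pos": [0,0,-11],"dr": [0,0,0],"fingers": 1},{"delta_pos": [0,0,-15],"dr": [0,0,0],"fingers": 1}]'

```text
time: 5.25
tool_pos: [0.4583, 0.193, 0.2662]
tool_rot: [-3.14, 0.001, 1.404]
contact_force: [1.2, 0.5, -4.3]
opening: 0.0157
grip_force: 44.9
```

step_arm --increments '[{"delta_pos": [0,0,0],"dr": [0,0,0],"fingers": 1},{"delta_pos": [0,0,0],"dr": [0,0,0],"fingers": 1},{"delta_pos": [0,0,0],"dr": [0,0,0],"fingers": 1},{"delta_pos": [0,0,0],"dr": [0,0,0],"fingers": 1},{"delta_pos": [0,0,0],"dr": [0,0,0],"fingers": 1}]'

```text
time: 5.88
tool_pos: [0.4586, 0.1932, 0.2651]
tool_rot: [-3.141, 0.001, 1.404]
contact_force: [-0.1, 0.3, -2.6]
opening: 0.016
grip_force: 44.9
```

Run:
```python
from h import *
im=viewer.read_camera("side"); crop(im,260,120,420,240,5,"pics/s4.png")
im=viewer.read_camera("scene"); cv2.imwrite("pics/sc4.png",im[:,:,::-1])
```

```text
(no output)
```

View pics/s4.png

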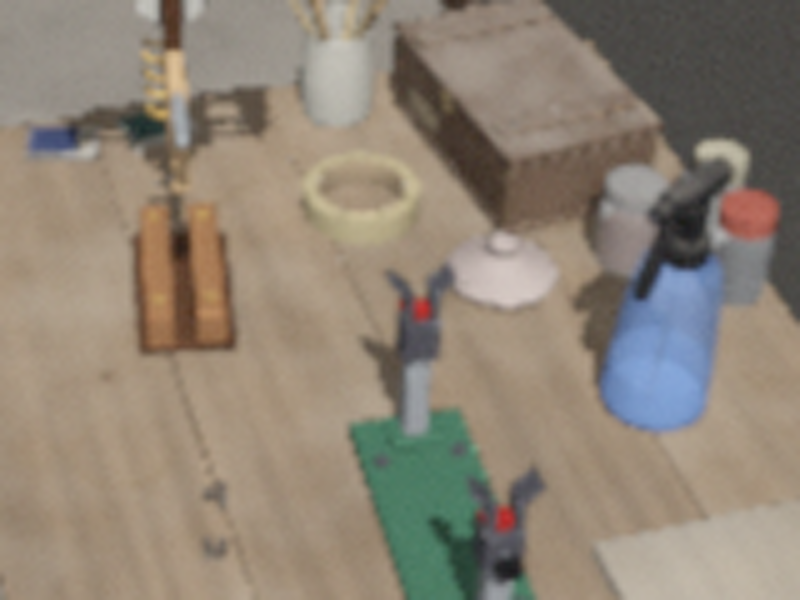

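Rack is out of the block, level and still in the grip. Now locate the stand plate by green segmentation in the fixed cameras.

Run:
```python
from h import *
for n in ("side","scene"):
    im=viewer.read_camera(n); hsv=cv2.cvtColor(im,cv2.COLOR_RGB2HSV)
    m=((hsv[...,0]>65)&(hsv[...,0]<88)&(hsv[...,1]>130)&(hsv[...,2]>40)).astype(np.uint8)
    k,l,st,_=cv2.connectedComponentsWithStats(m)
    tgt=proj(n,[.587,-.14,.012]).astype(int)
    W=np.zeros_like(m); W[max(0,tgt[1]-60):tgt[1]+60,max(0,tgt[0]-60):tgt[0]+60]=1; m*=W
    ys,xs=np.nonzero(m); P=np.array([atz(n,(x,y),.012)[:2] for x,y in zip(xs,ys)])*1000
    c,s,a=cv2.minAreaRect(P.astype(np.float32)); print(n,tgt,len(xs),c,s,a,[xs.min(),xs.max(),ys.min(),ys.max()])
    cv2.imwrite(f"pics/m_{n}.png",m*255)
    r=hsv; red=((hsv[...,0]<6)|(hsv[...,0]>174))&(hsv[...,1]>170)&(hsv[...,2]>90)
    red=red&(W>0); k,l,st,ce=cv2.connectedComponentsWithStats(red.astype(np.uint8)); print(st[1:].tolist(),ce[1:].round(1).tolist())
    print("hooks proj", [proj(n,[x,y,z]).round(1).tolist() for x,y,z in [(.587,-.035,.125),(.587,-.245,.125)]])
```

```text
Traceback (most recent call last):
cv2.error: OpenCV(4.12.0) /io/opencv/modules/imgproc/src/convhull.cpp:143: error: (-215:Assertion failed) total >= 0 && (depth == CV_32F || depth == CV_32S) in function 'convexHull'
```

```bash
cat > st.py <<'E'
from h import *
for n in ("side","scene"):
    im=viewer.read_camera(n); hsv=cv2.cvtColor(im,cv2.COLOR_RGB2HSV)
    if n=="side": print(hsv[225,345:352].tolist(), proj(n,[.587,-.14,.012]))
    m=((hsv[...,0]>60)&(hsv[...,0]<95)&(hsv[...,1]>110)&(hsv[...,2]>30)).astype(np.uint8)
    tgt=proj(n,[.587,-.14,.012]).astype(int)
    W=np.zeros_like(m); W[max(0,tgt[1]-60):tgt[1]+60,max(0,tgt[0]-60):tgt[0]+60]=1; m*=W
    ys,xs=np.nonzero(m); print(n,len(xs))
    if len(xs):
        P=np.array([atz(n,(x,y),.012)[:2] for x,y in zip(xs,ys)],np.float32)*1000
        print(cv2.minAreaRect(P))
    red=((hsv[...,0]<6)|(hsv[...,0]>174))&(hsv[...,1]>150)&(hsv[...,2]>90)&(W>0)
    k,l,st,ce=cv2.connectedComponentsWithStats(red.astype(np.uint8)); print(st[1:].tolist(),ce[1:].round(1).tolist())
    cv2.imwrite(f"pics/{n}5.png",im[:,:,::-1])
E
python3 st.py
```

```text
[[74, 100, 117], [74, 94, 98], [74, 87, 76], [74, 96, 72], [75, 103, 77], [76, 105, 102], [76, 100, 123]] [351.43056339 226.31917441]
side 5
((573.6444091796875, -177.56466674804688), (43.03480529785156, 7.932618141174316), 75.29800415039062)
[[343, 180, 3, 4, 8], [360, 222, 3, 4, 10]] [[344.0, 181.5], [360.8, 223.5]]
scene 795
((571.905029296875, -144.43099975585938), (259.63739013671875, 85.09925079345703), 86.18293762207031)
[[329, 173, 2, 4, 7], [325, 175, 1, 1, 1], [371, 196, 3, 4, 9], [367, 198, 1, 1, 1]] [[329.4, 174.7], [325.0, 175.0], [371.9, 197.7], [367.0, 198.0]]
```

```bash
sed -i 's/>110/>60/' st.py; python3 st.py
```

```text
[[76, 98, 117], [75, 96, 96], [76, 94, 73], [76, 115, 69], [72, 99, 75], [75, 106, 99], [74, 100, 122]] [351.43056339 226.31917441]
side 974
((577.6788940429688, -141.87635803222656), (258.1634826660156, 85.80706787109375), 86.1186294555664)
[[343, 180, 3, 4, 8], [360, 222, 3, 4, 10]] [[344.0, 181.5], [360.8, 223.5]]
scene 1022
((572.9051513671875, -143.2215118408203), (269.7602844238281, 92.37140655517578), 86.30026245117188)
[[329, 173, 2, 4, 7], [325, 175, 1, 1, 1], [371, 196, 3, 4, 9], [367, 198, 1, 1, 1]] [[329.4, 174.7], [325.0, 175.0], [371.9, 197.7], [367.0, 198.0]]
```

Stand ≈ (0.575, −0.142), yaw ≈ −3.85° (plate 258×86 measured, matches 260×90). Get a closer wrist view from x=0.45 on the way.

Run:
```python
from h import *
go([.455,-.25,.265],1.5036)
```

```text
d cm [-43.77   6.98   0.07] dr [ 0.01  0.   -5.71]
```

step_arm --increments '[{"delta_pos": [-2.5,0.4,0],"dr": [0,0,-1],"fingers": 1},{"delta_pos": [-7,1.1,0],"dr": [0,0,-2],"fingers": 1},{"delta_pos": [-12,1.9,0],"dr": [0,0,-3.5],"fingers": 1},{"delta_pos": [-17,2.7,0],"dr": [0,0,-4.7],"fingers": 1},{"delta_pos": [-22,3.5,0],"dr": [0,0,-5.7],"fingers": 1}]'

```text
time: 6.85
tool_pos: [0.4567, -0.031, 0.266]
tool_rot: [3.141, 0.0, 1.504]
contact_force: [0.9, 0.8, -2.8]
opening: 0.0157
grip_force: 45.0
```

Run:
```python
from h import *
go([.455,-.25,.265],1.5036)
```

```text
d cm [-21.86   1.29   0.1 ] dr [0.05 0.01 0.04]
```

step_arm --increments '[{"delta_pos": [-5,0.3,0],"dr": [0,0,0],"fingers": 1},{"delta_pos": [-10,0.6,0],"dr": [0,0,0],"fingers": 1},{"delta_pos": [-15,0.9,0],"dr": [0,0,0],"fingers": 1},{"delta_pos": [-19,1.1,0],"dr": [0,0,0],"fingers": 1},{"delta_pos": [-22,1.3,0],"dr": [0,0,0],"fingers": 1}]'

```text
time: 7.48
tool_pos: [0.4547, -0.2518, 0.2657]
tool_rot: [3.141, 0.0, 1.502]
contact_force: [0.8, 1.3, -3.4]
opening: 0.0158
grip_force: 45.0
```

step_arm --increments '[{"delta_pos": [0,0,0],"dr": [0,0,0],"fingers": 1},{"delta_pos": [0,0,0],"dr": [0,0,0],"fingers": 1},{"delta_pos": [0,0,0],"dr": [0,0,0],"fingers": 1},{"delta_pos": [0,0,0],"dr": [0,0,0],"fingers": 1},{"delta_pos": [0,0,0],"dr": [0,0,0],"fingers": 1}]'

```text
time: 8.1
tool_pos: [0.4551, -0.2495, 0.2658]
tool_rot: [3.141, 0.0, 1.504]
contact_force: [-0.8, -0.4, -4.3]
opening: 0.0159
grip_force: 45.0
```

Run:
```python
from h import *
import pickle
p=viewer.camera_params("wrist"); im=viewer.read_camera("wrist"); pickle.dump((p,im),open("w5.pkl","wb"))
crop(im,290,0,610,240,2.5,"pics/w5.png"); print(pose()[0], [proj("wrist",X,p).round(0).tolist() for X in ([.575,-.142,.012],[.582,-.037,.125],[.568,-.247,.125])])
```

```text
[ 0.45506068 -0.24956088  0.26584395] [[416.0, 72.0], [468.0, -92.0], [442.0, 177.0]]
```

View pics/w5.png

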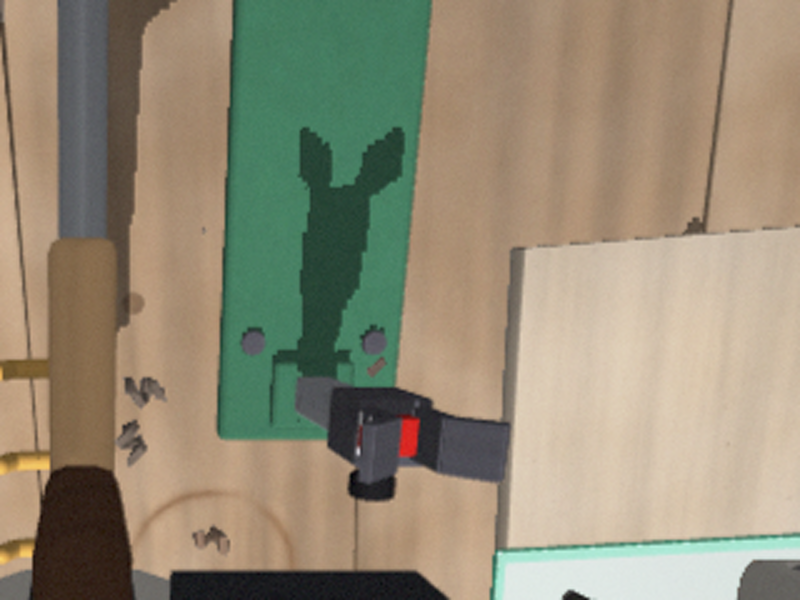

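The wrist view shows the right hook: red saddle at crop (408,437), plate near-left corner at (221,437), front edge (235,0)→(221,437), back edge (430,0)→(398,370).

Run:
```python
from h import *
import pickle
p,im=pickle.load(open("w5.pkl","rb"))
f=lambda u,v,z: atz("wrist",(290+u/2.5,v/2.5),z,p)
hsv=cv2.cvtColor(im,cv2.COLOR_RGB2HSV)
g=((hsv[...,0]>60)&(hsv[...,0]<92)&(hsv[...,1]>90)); g[:,480:]=0; g[180:]=0; g[:,:370]=0
pts=lambda vs,side:np.array([f(0,0,0)*0+atz("wrist",((np.nonzero(g[v])[0][[0,-1]][side])+(1.0 if side==0 else .5),v),.012,p) for v in vs])
L=pts(range(3,165),0); Rr=pts(range(3,130),1)
fl=np.polyfit(L[:,1],L[:,0],1); fr=np.polyfit(Rr[:,1],Rr[:,0],1)
print("front slope deg",np.degrees(np.arctan(fl[0])),"back",np.degrees(np.arctan(fr[0])))
print("width",(np.polyval(fr,-.2)-np.polyval(fl,-.2))*np.cos(np.arctan(fl[0])))
c=f(221,436,.012); print("corner",c)
a=np.arctan((fl[0]+fr[0])/2); ey=np.array([np.sin(a),np.cos(a)]); ex=np.array([ey[1],-ey[0]])
# centre: mid of edges, 130mm from near end
y0=c[1]; mid=lambda y:(np.polyval(fl,y)+np.polyval(fr,y))/2
m=c[:2]+ex*.045+ey*.130; print("ctr via corner",m,"ctr x via edges",mid(m[1]), "yaw",-np.degrees(a))
for z in (.12,.13,.14): print("saddle",f(408,437,z), "stand frame", (f(408,437,z)[:2]-np.array([mid(m[1]),m[1]]))@np.c_[ex,ey])
```

```text
front slope deg 3.681242337759304 back 3.776215557454924
width 0.08616906890072554
corner [ 0.52712994 -0.26268236  0.012     ]
ctr via corner [ 0.58048893 -0.13588402] ctr x via edges 0.577797866406798 yaw -3.7287315125151475
saddle [ 0.58023121 -0.24666757  0.12      ] stand frame [ 0.00963274 -0.11039078]
saddle [ 0.57626805 -0.24454032  0.13      ] stand frame [ 0.00553964 -0.10852578]
saddle [ 0.5723049  -0.24241308  0.14      ] stand frame [ 0.00144653 -0.10666077]
```

Run:
```python
from h import *
import pickle
p,im=pickle.load(open("w5.pkl","rb"))
P,r=pose()
for v in (20,150):
    X=atz("wrist",(290+82.5/2.5,v/2.5),.2438,p); print((r.inv().apply(X-P)).round(4))
go([.578,-.138,.265],np.pi/2-np.radians(3.75))
```

```text
[0.1181 0.0009 0.022 ]
[0.0942 0.0009 0.022 ]
d cm [11.95 11.52  0.08] dr [ 0.01  0.01 -0.07]
```

step_arm --increments '[{"delta_pos": [3,2.9,0],"dr": [0,0,0],"fingers": 1},{"delta_pos": [6,5.8,0],"dr": [0,0,0],"fingers": 1},{"delta_pos": [9,8.6,0],"dr": [0,0,0],"fingers": 1},{"delta_pos": [11.9,11.5,0],"dr": [0,0,0],"fingers": 1},{"delta_pos": [11.9,11.5,0],"dr": [0,0,0],"fingers": 1}]'

```text
time: 8.78
tool_pos: [0.5791, -0.1367, 0.265]
tool_rot: [-3.142, -0.001, 1.507]
contact_force: [-0.5, -0.2, -3.2]
opening: 0.0157
grip_force: 45.0
```

Run:
```python
from h import *
import pickle
robot.observe()
p=viewer.camera_params("wrist"); im=viewer.read_camera("wrist"); pickle.dump((p,im),open("w6.pkl","wb"))
s=viewer.read_camera("side"); c=viewer.read_camera("scene")
up=lambda a:cv2.resize(a,(400,300),interpolation=cv2.INTER_CUBIC)
top=np.hstack([up(im[0:150,220:420]),up(s[150:270,290:450])])
bot=np.hstack([up(c[130:250,290:450]),up(im[100:250,220:420])])
cv2.imwrite("pics/m6.png",np.vstack([top,bot])[:,:,::-1]); print(robot.observe()["tool_pos"],robot.observe()["tool_rot"])
```

```text
[ 0.57737104 -0.1391274   0.26556884] [-3.14109754e+00  3.17962609e-04  1.50355528e+00]
```

View pics/m6.png

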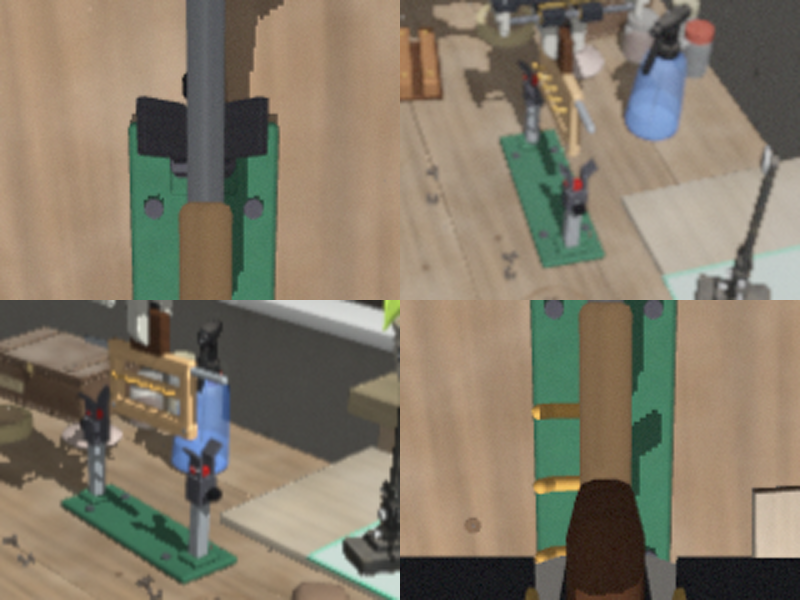

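Montage: left hook mouth under the rod (mouth edges at cols 136/269, rod 188–225, plate edges 132/276 at v≈150 in the 2x crop from col 220); rack sits between the posts with pegs to the front. Compute the offset.

Run:
```python
from h import *
import pickle
p,im=pickle.load(open("w6.pkl","rb")); P,r=pose()
print(robot.observe()["contact_force"],P)
t=lambda u,v,z: (r.inv().apply(atz("wrist",(220+(u+.5)/2-.5,(v+.5)/2-.5),z,p)-P)*1000).round(1)
print("rod",t(206,20,.2438),t(206,180,.2438))
for z in (.155,.165,.175): print("mouth",z,t(136,125,z),t(269,125,z),"far/near y",t(200,97,z)[0],t(200,157,z)[0])
print("plate",t(132,150,.012),t(277,150,.012),t(131,250,.012),t(276,250,.012), "far end",t(140,118,.012))
```

```text
[-0.31659482 -0.05074862 -3.83583707] [ 0.57737104 -0.1391274   0.26556884]
rod [119.7   2.   21.7] [82.1  2.1 21.7]
mouth 0.155 [108.1 -24.6 110.5] [108.2  26.4 110.5] far/near y 118.1 96.6
mouth 0.165 [106.7 -23.7 100.5] [106.8  25.5 100.5] far/near y 116.3 95.6
mouth 0.175 [105.2 -22.7  90.5] [105.4  24.6  90.5] far/near y 114.5 94.6
plate [114.6 -41.4 253.6] [114.9  44.7 253.5] [ 56.7 -43.5 253.6] [ 56.9  45.9 253.5] far end [132.3 -36.3 253.5]
```

```bash
cat > reds.py <<'E'
from h import *
from scipy.optimize import least_squares
def reds():
    C=np.array([.5785,-.138]); a=np.radians(-3.75); ex=np.array([np.cos(a),np.sin(a)]); ey=np.array([-np.sin(a),np.cos(a)])
    for n in ("side","scene"):
        im=viewer.read_camera(n).astype(int); w=np.clip(im[...,0]-1.3*np.maximum(im[...,1],im[...,2])-20,0,None)
        out=[]
        for s in (1,-1):
            xy=C+s*.105*ey; u,v=proj(n,[*xy,.13]).astype(int)
            W=w[v-9:v+10,u-7:u+8]; ys,xs=np.mgrid[v-9:v+10,u-7:u+8]
            if W.sum()==0: out.append(None); continue
            uv=np.array([(xs*W).sum(),(ys*W).sum()])/W.sum()
            r=least_squares(lambda q: proj(n,[*(xy+ex*q[0]),q[1]])-uv,[0,.13]).x
            out.append((uv.round(2).tolist(),int(W.sum()),(r*1000).round(1).tolist()))
        print(n,"L",out[0],"R",out[1])
if __name__=="__main__": reds()
E
python3 reds.py
```

```text
side L ([343.25, 181.56], 176, [-0.2, 137.2]) R ([360.59, 223.31], 955, [2.7, 133.1])
scene L ([328.92, 175.06], 254, [4.5, 134.6]) R ([371.29, 197.76], 835, [6.1, 130.3])
```

step_arm --increments '[{"delta_pos": [0,-0.1,2],"dr": [0,0,0],"fingers": 1},{"delta_pos": [0,-0.1,4],"dr": [0,0,0],"fingers": 1},{"delta_pos": [0,-0.1,6],"dr": [0,0,0],"fingers": 1},{"delta_pos": [0,-0.1,7.5],"dr": [0,0,0],"fingers": 1},{"delta_pos": [0,-0.1,7.5],"dr": [0,0,0],"fingers": 1}]'

```text
time: 9.65
tool_pos: [0.5759, -0.1391, 0.1898]
tool_rot: [-3.139, -0.001, 1.503]
contact_force: [0.1, -1.5, -4.1]
opening: 0.016
grip_force: 45.0
```

step_arm --increments '[{"delta_pos": [0,0,0],"dr": [0,0,0],"fingers": 1},{"delta_pos": [0,0,0.2],"dr": [0,0,0],"fingers": 1},{"delta_pos": [0,0,0.4],"dr": [0,0,0],"fingers": 1},{"delta_pos": [0,0,0.6],"dr": [0,0,0],"fingers": 1},{"delta_pos": [0,0,0.6],"dr": [0,0,0],"fingers": 1}]'

```text
time: 10.28
tool_pos: [0.5766, -0.1388, 0.1845]
tool_rot: [-3.141, -0.0, 1.504]
contact_force: [0.2, -0.5, -3.9]
opening: 0.0156
grip_force: 45.0
```

```bash
cat > f.py <<'E'
from h import *
F=[]
for i in range(1): s=robot.observe(); print(s["time"],np.round(s["contact_force"],2),np.round(s["torque"],3),np.round(s["tool_pos"],4),np.round(s["tool_rot"],4), "rodz",round(s["tool_pos"][2]-.022,4))
E
python3 f.py
python3 - <<'E'
from h import *
c=viewer.read_camera("scene"); s=viewer.read_camera("side")
up=lambda a:cv2.resize(a,(400,400),interpolation=cv2.INTER_CUBIC)
cv2.imwrite("pics/m7.png",np.hstack([up(c[150:230,300:400]),up(s[160:250,310:400])])[:,:,::-1])
E
```

```text
10.275 [ 0.23 -0.51 -3.86] [ 0.022 -0.026  0.01 ] [ 0.5766 -0.1388  0.1845] [-3.1412e+00 -1.0000e-04  1.5035e+00] rodz 0.1625
```

step_arm --increments '[{"delta_pos": [0,0,0.2],"dr": [0,0,0],"fingers": 1},{"delta_pos": [0,0,0.4],"dr": [0,0,0],"fingers": 1},{"delta_pos": [0,0,0.6],"dr": [0,0,0],"fingers": 1},{"delta_pos": [0,0,0.8],"dr": [0,0,0],"fingers": 1},{"delta_pos": [0,0,0.8],"dr": [0,0,0],"fingers": 1}]'

```text
time: 11.0
tool_pos: [0.5766, -0.1388, 0.1765]
tool_rot: [-3.141, -0.0, 1.504]
contact_force: [-0.9, -0.2, -3.9]
opening: 0.0159
grip_force: 45.0
```

step_arm --increments '[{"delta_pos": [0,0,0.1],"dr": [0,0,0],"fingers": 1},{"delta_pos": [0,0,0.2],"dr": [0,0,0],"fingers": 1},{"delta_pos": [0,0,0.3],"dr": [0,0,0],"fingers": 1},{"delta_pos": [0,0,0.4],"dr": [0,0,0],"fingers": 1},{"delta_pos": [0,0,0.4],"dr": [0,0,0],"fingers": 1}]'

```text
time: 11.62
tool_pos: [0.5768, -0.139, 0.1731]
tool_rot: [3.141, 0.0, 1.503]
contact_force: [-0.9, -0.5, 0.1]
opening: 0.0153
grip_force: 45.0
```

```bash
python3 f.py
```

```text
11.625 [-0.86 -0.46  0.11] [0.268 0.011 0.039] [ 0.5768 -0.139   0.1731] [3.1409e+00 2.0000e-04 1.5034e+00] rodz 0.1511
```

step_arm --increments '[{"delta_pos": [0,0,0.1],"dr": [0,0,0],"fingers": 1},{"delta_pos": [0,0,0.2],"dr": [0,0,0],"fingers": 1},{"delta_pos": [0,0,0.3],"dr": [0,0,0],"fingers": 1},{"delta_pos": [0,0,0.3],"dr": [0,0,0],"fingers": 1},{"delta_pos": [0,0,0.3],"dr": [0,0,0],"fingers": 1}]'

```text
time: 12.25
tool_pos: [0.5767, -0.1389, 0.1696]
tool_rot: [3.142, 0.0, 1.503]
contact_force: [0.2, -1.4, -1.1]
opening: 0.0161
grip_force: 45.0
```

```bash
python3 f.py; python3 reds.py
```

```text
12.25 [ 0.18 -1.43 -1.14] [ 0.142 -0.111 -0.029] [ 0.5767 -0.1389  0.1696] [3.1416e+00 1.0000e-04 1.5034e+00] rodz 0.1476
side L None R ([359.29, 224.27], 55, [-1.3, 129.5])
scene L ([326.26, 176.25], 36, [-6.5, 133.1]) R ([369.96, 197.87], 315, [0.8, 131.4])
```

View pics/m7.png

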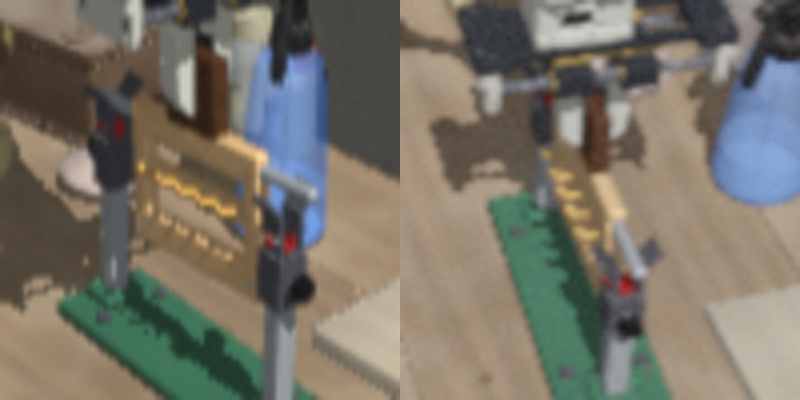

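Rod sits inside both mouths; left saddle is moving. Continue gently.

step_arm --increments '[{"delta_pos": [0,0,0.1],"dr": [0,0,0],"fingers": 1},{"delta_pos": [0,0,0.2],"dr": [0,0,0],"fingers": 1},{"delta_pos": [0,0,0.2],"dr": [0,0,0],"fingers": 1},{"delta_pos": [0,0,0.2],"dr": [0,0,0],"fingers": 1},{"delta_pos": [0,0,0.2],"dr": [0,0,0],"fingers": 1}]'

```text
time: 12.98
tool_pos: [0.5767, -0.1388, 0.1677]
tool_rot: [3.142, 0.0, 1.504]
contact_force: [-0.5, -1.4, -0.0]
opening: 0.0157
grip_force: 45.0
```

```bash
python3 f.py
```

```text
12.975 [-0.5  -1.36 -0.03] [ 0.118 -0.122  0.005] [ 0.5767 -0.1388  0.1677] [3.1416e+00 1.0000e-04 1.5035e+00] rodz 0.1457
```

step_arm --increments '[{"delta_pos": [0,0,0.1],"dr": [0,0,0],"fingers": 1},{"delta_pos": [0,0,0.2],"dr": [0,0,0],"fingers": 1},{"delta_pos": [0,0,0.2],"dr": [0,0,0],"fingers": 1},{"delta_pos": [0,0,0.2],"dr": [0,0,0],"fingers": 1},{"delta_pos": [0,0,0.2],"dr": [0,0,0],"fingers": 1}]'

```text
time: 13.6
tool_pos: [0.5767, -0.1389, 0.1657]
tool_rot: [3.142, 0.0, 1.504]
contact_force: [1.0, -1.7, -0.5]
opening: 0.0158
grip_force: 45.0
```

```bash
python3 f.py
```

```text
13.6 [ 0.98 -1.75 -0.46] [ 0.136 -0.165  0.008] [ 0.5767 -0.1389  0.1657] [3.1415e+00 1.0000e-04 1.5035e+00] rodz 0.1437
```

```bash
cat > tab.py <<'E'
from h import *
import sys
def patch(im,u0,v0,u1,v1):
    im=im.astype(int); w=im[...,0]-np.maximum(im[...,1],im[...,2]); return w[v0:v1,u0:u1]
old=cv2.imread("pics/scene5.png")[:,:,::-1]
new=np.mean([viewer.read_camera("scene").astype(float) for _ in range(4)],0)
for nm,b in (("L",(322,168,334,186)),("R",(363,191,377,209))):
    print(nm); 
    for a,c,v in zip(patch(old,*b),patch(new,*b),range(b[1],b[3])): print(v,a,"|",c)
E
python3 tab.py
```

```text
L
168 [ 1  0  5 12 17 20 18  5 -7 -7 -8 -6] | [ 4  4  7 13 18 20 17  6 -3 -5 -4 -1]
169 [11  5 -4 -1  9 17 14  0 -7 -6 -7 -1] | [10  6 -1  2 11 17 15  2 -4 -5 -3  5]
170 [17 14  2 -7 -3  8 11 -1 -5 -5 -6  7] | [17 14  2 -4  1  8 12 -1 -4 -3 -1  9]
171 [17 17  4 -3 -5 -3  1 -4 -3 -5 -4 10] | [19 17  2 -4 -4 -1  4 -3 -4 -4  0 10]
172 [17 17  4 -3 -4 -5 -3  7  3 -2 -3 11] | [17 17  3 -4 -4 -5 -3 -3 -3 -3  1 11]
173 [16 16 10  5 -1 -1 19 72 53  5 -3 10] | [15 13  2 -3 -2 -4 -3 -4 -5 -4  0 11]
174 [ 15  18  24  36  13   6  56 138 111  24  -3  10] | [15 14  1 -3 -3 -4 -4 -5 -5 -4  0 13]
175 [ 14  19  28  57  27   8  60 148 120  37  -1  11] | [16 16  3 -1 -2 -3 -4 -5 -5 -5  1 16]
176 [ 13  12   3  13   9   3  45 116 105  27  -3   6] | [13 14 12 20  5 -2 -1 -1 -5 -4  2 19]
177 [ 9  4 -3 -1 -3  0 24 59 43  2 -7  2] | [ 9  8 30 53 18  0  7  6 -4 -6  2 21]
178 [ 5 -2 -4 -3 -6 -6 -3  0 -2 -8 -7  2] | [ 5  1 15 34 14 -1 -1 -1 -3 -3  3 19]
179 [ 5 -2 -4 -4 -5 -6 -6 -7 -7 -6 -8  1] | [ 3 -4 -2  2 -1 -3 -3 -3 -4 -3  4 16]
180 [ 7 -2 -4 -4 -4 -5 -7 -6 -7 -6 -7  1] | [ 8 -2 -3 -3 -3 -4 -3 -3 -4 -3  4 
[... 1687 characters left out ...]
20 13  1 -3 -3 -4 -5 -7 -3 -2 -4 -5 -4  8]
202 [20 11 -1 -3 -4 -4 -6 -8 -6 -6 -6 -7 -3  7] | [20 11  1 -4 -3 -3 -5 -7 -7 -6 -5 -7 -4  8]
203 [19  7 -3 -3 -5 -4 -2 -6 -6 -7 -6 -6 -2  7] | [19  8 -2 -4 -4 -4 -3 -6 -7 -6 -6 -7 -3  8]
204 [20  8 -2 -3 -5 -4 -5 -6 -7 -6 -7 -6 -3  7] | [19  8 -3 -4 -4 -4 -5 -7 -5 -6 -7 -6 -3  6]
205 [21  7 -2 -3 -4 -4 -4 -7 -8 -6 -6 -4 -3  3] | [19  7 -2 -3 -4 -4 -5 -8 -7 -6 -6 -4 -3  3]
206 [21  8 -2 -4 -4 -4 -4 -7 -6 -7 -3 -4 -3 -2] | [20  7 -2 -2 -4 -4 -5 -6 -7 -6 -4 -3 -3 -2]
207 [21  7 -2 -4 -4 -4 -5 -8 -8 -3 -3 -3 -4 -2] | [20  7 -2 -4 -4 -4 -5 -8 -8 -4 -2 -2 -3 -2]
208 [20  7 -1 -3 -6 -4 -4 -7 -6 -3 -3 -2 -1 -3] | [20  8 -2 -1 -5 -4 -6 -7 -6 -3 -2 -3 -2 -1]
```

The tabs can be tracked in the scene image: left tab moved 174.7 → 177.15 rows, right still at its start.

```bash
cat > tab.py <<'E'
from h import *
from scipy.optimize import least_squares
C=np.array([.5785,-.138]); a=np.radians(-3.75); ex=np.array([np.cos(a),np.sin(a)]); ey=np.array([-np.sin(a),np.cos(a)])
old=cv2.imread("pics/scene5.png")[:,:,::-1].astype(float)
def cen(im,b):
    u0,v0,u1,v1=b; w=(im[...,0]-np.maximum(im[...,1],im[...,2]))[v0:v1,u0:u1]-3; ys,xs=np.mgrid[v0:v1,u0:u1]
    r=np.argmax(w.sum(1)); m=np.abs(ys-v0-r)<=3; w=np.clip(w,0,None)*m
    return np.array([(xs*w).sum(),(ys*w).sum()])/w.sum()
def tabs(n=4):
    new=np.mean([viewer.read_camera("scene").astype(float) for _ in range(n)],0); out=[]
    for nm,b,s in (("L",(324,171,328,184),1),("R",(366,194,369,208),-1)):
        xy=C+s*.105*ey-.012*ex; h=[]
        for im in (old,new):
            uv=cen(im,b); h.append(least_squares(lambda q:proj("scene",[*xy,q[0]])[1]-uv[1],[.13]).x[0]*1000)
        print(nm,"row",uv.round(2),"z0 %.1f z %.1f moved %.1f"%(h[0],h[1],h[0]-h[1]))
if __name__=="__main__": tabs()
E
python3 tab.py
```

```text
L row [324.88 177.15] z0 140.2 z 131.2 moved 9.0
R row [366.69 197.58] z0 135.8 z 136.0 moved -0.2
```

Left saddle is about 9 mm down, nearly home; right is lower and not yet touched. Roll about the left hook (2°) to bring the right end down.

step_arm --increments '[{"delta_pos": [0,0,0.1],"dr": [0,0.5,0],"fingers": 1},{"delta_pos": [0,0,0.2],"dr": [0,1,0],"fingers": 1},{"delta_pos": [0.1,0,0.3],"dr": [0,1.5,0],"fingers": 1},{"delta_pos": [0.1,0,0.35],"dr": [0,2,0],"fingers": 1},{"delta_pos": [0.1,0,0.35],"dr": [0,2,0],"fingers": 1}]'

```text
time: 14.62
tool_pos: [0.5766, -0.1376, 0.1618]
tool_rot: [-3.141, -0.036, 1.503]
contact_force: [0.4, 0.2, -0.9]
opening: 0.0156
grip_force: 45.0
```

```bash
python3 f.py;python3 tab.py
```

```text
14.625 [ 0.39  0.15 -0.91] [ 0.139 -0.138 -0.078] [ 0.5766 -0.1376  0.1618] [-3.1409 -0.0357  1.5033] rodz 0.1398
L row [324.88 177.14] z0 140.2 z 131.3 moved 8.9
R row [366.7  197.59] z0 135.8 z 136.0 moved -0.2
```

step_arm --increments '[{"delta_pos": [0,0,0.1],"dr": [0,0.5,0],"fingers": 1},{"delta_pos": [0,0,0.2],"dr": [0,1,0],"fingers": 1},{"delta_pos": [0.1,0,0.2],"dr": [0,1,0],"fingers": 1},{"delta_pos": [0.1,0,0.2],"dr": [0,1,0],"fingers": 1},{"delta_pos": [0.1,0,0.2],"dr": [0,1,0],"fingers": 1}]'

```text
time: 15.45
tool_pos: [0.5768, -0.1367, 0.1601]
tool_rot: [-3.141, -0.052, 1.504]
contact_force: [-0.7, -0.6, -3.5]
opening: 0.0158
grip_force: 45.0
```

```bash
python3 f.py;python3 tab.py
```

```text
15.45 [-0.69 -0.64 -3.5 ] [-0.055 -0.124 -0.002] [ 0.5768 -0.1367  0.1601] [-3.1413 -0.0523  1.5036] rodz 0.1381
L row [324.88 177.15] z0 140.2 z 131.2 moved 9.0
R row [366.7  197.59] z0 135.8 z 136.0 moved -0.2
```

Run:
```python
from h import *
from tab import C,ex,ey,old
new=np.mean([viewer.read_camera("scene").astype(float) for _ in range(4)],0)
np.save("new.npy",new)
for y in (-.135,-.12,-.09,-.08):
    print(y,[proj("scene",[*(C+ey*y),z]).round(1).tolist() for z in (.125,.135,.145,.155)])
for v in range(176,212): print(v," ".join("%3d"%x for x in new[v,360:386].mean(1)),"|"," ".join("%3d"%x for x in old[v,360:386].mean(1)))
```

```text
-0.135 [[376.5, 203.5], [376.7, 200.4], [376.8, 197.3], [377.0, 194.1]]
-0.12 [[373.1, 201.7], [373.2, 198.6], [373.4, 195.5], [373.5, 192.4]]
-0.09 [[366.3, 198.2], [366.5, 195.1], [366.6, 192.1], [366.7, 189.0]]
-0.08 [[364.2, 197.0], [364.3, 194.0], [364.4, 191.0], [364.5, 187.9]]
176 118 114 121 131 136 130 132 141 148 153 148 143 151 153 155 151 147 141 124 101  92  83  73  71  71  70 | 115 113 119 129 135 127 131 139 147 151 147 142 150 152 154 150 147 140 123  99  90  82  72  72  69  69
177 122 106 109 116 121 124 131 139 147 152 149 145 151 153 154 152 147 142 128 106  95  85  73  71  71  70 | 120 106 109 114 119 123 129 137 146 150 147 143 150 152 153 151 146 140 127 105  94  85  73  70  68  69
178 119 116 116 121 121 125 131 134 142 148 147 145 151 153 153 151 148 141 135 120 108 102  85  75  71  71 | 119 114 115 119 119 123 129 132 139 146 144 144 150 151 151 149 146 141 133 119 107 100  86  73  70  70
179 121 120 126 130 127 129 131 135 141 145 145 145 151 153 152 150 146 141 134 126 123 127 113  99  85  74 | 119 118 124 129 126 129 130 134 139 143 143 143 149 152 151 148
[... 6188 characters left out ...]
63  40  21  24  26  28  36  71 129 133 131 129 127 126 126
209  91  94  98  97  71  53  46  46  49  58  71  51  43  27  28  32  37  60  99 130 133 135 135 134 131 129 | 130 131 129 124  86  58  47  45  47  58  70  50  41  27  29  33  36  59  98 129 132 133 134 132 130 129
210  91  94  98  99  87  73  58  49  48  59  70  50  47  50  59  67  73  99 122 128 130 132 134 136 135 134 | 126 130 131 129 111  90  59  48  48  58  70  49  47  50  58  67  71  98 121 127 128 130 133 134 134 132
211  92  94  98 100  97  95  81  64  56  61  72  59  65  79 103 113 116 128 129 127 127 128 131 135 137 136 | 124 126 127 129 126 122  85  63  55  60  71  57  65  79 102 112 114 126 127 126 125 128 130 134 135 136
```

The right rod end shows at about (373,196): z ≈ 0.142, so the rack sits tilted in the grip (right end high) and needs more roll. Continue.

step_arm --increments '[{"delta_pos": [0,0,0.1],"dr": [0,0.5,0],"fingers": 1},{"delta_pos": [0,0,0.2],"dr": [0,1,0],"fingers": 1},{"delta_pos": [0.1,0,0.25],"dr": [0,1,0],"fingers": 1},{"delta_pos": [0.1,0,0.25],"dr": [0,1,0],"fingers": 1},{"delta_pos": [0.1,0,0.25],"dr": [0,1,0],"fingers": 1}]'

```text
time: 16.48
tool_pos: [0.5773, -0.1363, 0.1584]
tool_rot: [3.14, -0.069, 1.503]
contact_force: [-1.3, -5.4, 4.3]
opening: 0.0157
grip_force: 45.0
```

```bash
python3 f.py;python3 tab.py
```

```text
16.475 [-1.31 -5.42  4.27] [-0.908  0.138 -0.045] [ 0.5773 -0.1363  0.1584] [ 3.1402 -0.0686  1.5033] rodz 0.1364
L row [324.86 177.16] z0 140.2 z 131.2 moved 9.0
R row [366.66 198.77] z0 135.8 z 132.1 moved 3.7
```

Right saddle now moving (3.7 mm). Continue slowly about the left pivot.

step_arm --increments '[{"delta_pos": [-0.1,0,0.05],"dr": [0,0.25,0],"fingers": 1},{"delta_pos": [-0.1,0,0.1],"dr": [0,0.5,0],"fingers": 1},{"delta_pos": [-0.1,0,0.15],"dr": [0,0.75,0],"fingers": 1},{"delta_pos": [-0.1,0,0.15],"dr": [0,0.75,0],"fingers": 1},{"delta_pos": [-0.1,0,0.15],"dr": [0,0.75,0],"fingers": 1}]'

```text
time: 17.3
tool_pos: [0.5772, -0.1365, 0.1563]
tool_rot: [3.141, -0.083, 1.503]
contact_force: [1.9, -2.8, 5.0]
opening: 0.0158
grip_force: 45.0
```

```bash
python3 f.py;python3 tab.py
```

```text
17.3 [ 1.87 -2.76  5.03] [-0.355 -0.525 -0.089] [ 0.5772 -0.1365  0.1563] [ 3.1407 -0.0831  1.5034] rodz 0.1343
L row [324.78 177.25] z0 140.2 z 130.9 moved 9.3
R row [366.73 199.76] z0 135.8 z 128.9 moved 6.9
```

step_arm --increments '[{"delta_pos": [0,0,0.05],"dr": [0,0.25,0],"fingers": 1},{"delta_pos": [0,0,0.1],"dr": [0,0.5,0],"fingers": 1},{"delta_pos": [0,0,0.1],"dr": [0,0.5,0],"fingers": 1},{"delta_pos": [0,0,0.1],"dr": [0,0.5,0],"fingers": 1},{"delta_pos": [0,0,0.1],"dr": [0,0.5,0],"fingers": 1}]'

```text
time: 18.12
tool_pos: [0.5772, -0.1366, 0.1557]
tool_rot: [3.14, -0.091, 1.504]
contact_force: [1.9, -3.1, 7.0]
opening: 0.0161
grip_force: 45.0
```

```bash
python3 f.py;python3 tab.py
```

```text
18.125 [ 1.89 -3.13  6.99] [-0.515 -0.529 -0.065] [ 0.5772 -0.1366  0.1557] [ 3.1405 -0.0911  1.5037] rodz 0.1337
L row [324.78 177.23] z0 140.2 z 130.9 moved 9.3
R row [366.68 200.2 ] z0 135.8 z 127.4 moved 8.3
```

step_arm --increments '[{"delta_pos": [0,0,0.05],"dr": [0,0.25,0],"fingers": 1},{"delta_pos": [0,0,0.05],"dr": [0,0.25,0],"fingers": 1},{"delta_pos": [0,0,0.1],"dr": [0,0.5,0],"fingers": 1},{"delta_pos": [0,0,0.1],"dr": [0,0.5,0],"fingers": 1},{"delta_pos": [0,0,0.1],"dr": [0,0.5,0],"fingers": 1}]'

```text
time: 18.95
tool_pos: [0.5772, -0.1364, 0.1556]
tool_rot: [3.14, -0.099, 1.504]
contact_force: [0.4, -0.8, 11.6]
opening: 0.0158
grip_force: 45.0
```

```bash
python3 f.py;python3 tab.py
```

```text
18.95 [ 0.38 -0.82 11.59] [-0.66  -0.088 -0.116] [ 0.5772 -0.1364  0.1556] [ 3.1398 -0.0995  1.5041] rodz 0.1336
L row [324.78 177.23] z0 140.2 z 130.9 moved 9.3
R row [366.68 200.2 ] z0 135.8 z 127.4 moved 8.3
```

Force up to ~15 N with no further right tab travel: right is on the floor. Now shift the load to the left to confirm it is home.

step_arm --increments '[{"delta_pos": [0,0,0],"dr": [0,-0.25,0],"fingers": 1},{"delta_pos": [0,0,0],"dr": [0,-0.5,0],"fingers": 1},{"delta_pos": [0,0,0],"dr": [0,-0.75,0],"fingers": 1},{"delta_pos": [0,0,0],"dr": [0,-1,0],"fingers": 1},{"delta_pos": [0,0,0],"dr": [0,-1,0],"fingers": 1}]'

```text
time: 19.77
tool_pos: [0.5772, -0.1367, 0.1555]
tool_rot: [3.14, -0.082, 1.503]
contact_force: [-0.6, -3.3, 11.1]
opening: 0.0159
grip_force: 45.0
```

```bash
python3 f.py;python3 tab.py
```

```text
19.775 [-0.57 -3.35 11.07] [ 0.143 -0.29  -0.061] [ 0.5772 -0.1367  0.1555] [ 3.1399 -0.0824  1.5033] rodz 0.1335
L row [324.74 177.32] z0 140.2 z 130.6 moved 9.6
R row [366.68 200.19] z0 135.8 z 127.5 moved 8.3
```

step_arm --increments '[{"delta_pos": [0,0,0],"dr": [0,-0.25,0],"fingers": 1},{"delta_pos": [0,0,0],"dr": [0,-0.5,0],"fingers": 1},{"delta_pos": [0,0,0],"dr": [0,-0.75,0],"fingers": 1},{"delta_pos": [0,0,0],"dr": [0,-0.75,0],"fingers": 1},{"delta_pos": [0,0,0],"dr": [0,-0.75,0],"fingers": 1}]'

```text
time: 20.6
tool_pos: [0.5772, -0.137, 0.1554]
tool_rot: [3.14, -0.069, 1.503]
contact_force: [0.8, -5.0, 10.4]
opening: 0.016
grip_force: 45.0
```

```bash
python3 f.py;python3 tab.py
```

```text
20.6 [ 0.82 -4.98 10.35] [-0.109 -0.231 -0.025] [ 0.5772 -0.137   0.1554] [ 3.1399 -0.0689  1.5031] rodz 0.1334
L row [324.74 177.31] z0 140.2 z 130.6 moved 9.6
R row [366.68 200.2 ] z0 135.8 z 127.4 moved 8.3
```

Left carried more than its slide force with no further travel and the right likewise: both home (tabs moved 9.6 and 8.3 mm plus their start offsets). Ease the load, then check again.

step_arm --increments '[{"delta_pos": [0,0,-0.05],"dr": [0,0,0],"fingers": 1},{"delta_pos": [0,0,-0.1],"dr": [0,0,0],"fingers": 1},{"delta_pos": [0,0,-0.13],"dr": [0,0,0],"fingers": 1},{"delta_pos": [0,0,-0.13],"dr": [0,0,0],"fingers": 1},{"delta_pos": [0,0,-0.13],"dr": [0,0,0],"fingers": 1}]'

```text
time: 21.42
tool_pos: [0.5769, -0.1366, 0.1555]
tool_rot: [-3.142, -0.07, 1.503]
contact_force: [2.2, -4.7, 4.7]
opening: 0.0158
grip_force: 45.0
```

```bash
python3 f.py;python3 tab.py
python3 - <<'E'
from h import *
from tab import C,ex,ey
old=cv2.imread("pics/side5.png")[:,:,::-1].astype(int); new=viewer.read_camera("side").astype(int)
for n,s in (("side",1),("side",-1)):
    u,v=proj("side",[*(C+s*.105*ey-.012*ex),.133]).astype(int)
    for r in range(v-4,v+7): print(r,*[(a[r,u-4:u+7,0]-a[r,u-4:u+7,1:].max(1)) for a in (old,new)])
E
```

```text
21.425 [ 2.16 -4.66  4.69] [-0.271 -0.486 -0.224] [ 0.5769 -0.1366  0.1555] [-3.1416 -0.0695  1.5034] rodz 0.1335
L row [324.75 177.32] z0 140.2 z 130.6 moved 9.6
R row [366.68 200.19] z0 135.8 z 127.5 moved 8.3
178 [18 16 16 14  5  0 11 18 19 13 -1] [ -8 -10  -9  -2   2   1   1   2   1   0   1]
179 [18 18 18 21 16 -2 20 41 47 34 -2] [-7 -6 -8 -5  1  2 -1  2  1 -1  1]
180 [ 20  19  21  33  41   7  37  87 103  82   8] [-9 -8 -6 -8 -6 -4 -1 -1 -3 -4 -2]
181 [ 20  21  19  31  39  14  45 112 134 109  25] [-10 -12  -7  -4  -5  -8  -8   2   3   8   8]
182 [ 20  19  18  18  15   7  37 104 128 103  30] [-1  0  2  6  8 -1 -1  7 17 19 16]
183 [18 17 16 11 -3 -2 29 80 92 64 20] [ 6  9  9 16 19  5  3  5 12 13 11]
184 [18 18 17 14 -2 -4  9 29 28 14 -1] [ 8 13 10 14 12  4  2  7 10  2 -1]
185 [19 19 16 13 -2 -8 -5 -3 -2 -4 -5] [ 8  9  9  5 -2 -6  1  7 12  2 -8]
186 [16 19 18 12  1 -5 -7 -6 -6 -8 -6] [-1 -3 -3 -6 -8 -8 -5  6  8  2 -6]
187 [17 18 16 11  0 -7 -5 -5 -6 -8 -6] [ -5  -8  -7  -9 -10  -7  -6   5  10   7  -5]
188 [15 19 18 12 -3 -7 -8 -8 -5 -5 -7] [ -3   0  -1  -3  -7 -10  -6   6   9   6  -
[... 237 characters left out ...]
5 -4 -4 -6 -7 -3 -3]
223 [-48 -48 -35  19  45  19   9  70 129 132 101] [20 21 18 23 15 -3 -6 -6 -8 -6 -4]
224 [-49 -44 -29   4  22  14  11  69 119 124  99] [20 22 20 44 48  2 -4 -7 -8 -8 -5]
225 [-49 -44 -33  -9  -1   0   9  65 103  91  57] [20 20 20 39 44  7 -4 -7 -8 -9 -8]
226 [-46 -48 -35 -10  -4  -5   0  28  40  30   7] [19 19 17 19 14  1 -6 -7 -7 -7 -7]
227 [-36 -39 -26  -9  -4  -5  -6  -3  -1  -2  -5] [19 19 16 10 -1 -4 -6 -8 -5 -8 -7]
228 [-26 -28 -16  -6  -9  -8  -6  -8  -6  -6  -7] [12 18 14  3 -2 -6 -5 -7 -7 -7 -8]
229 [-25 -30 -17  -5  -5  -7  -7  -6  -9  -5  -9] [ 8 19 16  5 -4 -7 -5 -4 -6 -9 -9]
230 [-25 -28 -17  -6  -3  -8  -6  -6  -7  -7  -8] [ 4 15 15  6 -5 -8 -9 -5 -4 -6 -7]
```

step_arm --increments '[{"delta_pos": [-0.03,0,-0.04],"dr": [0,0,0],"fingers": 1},{"delta_pos": [-0.05,0,-0.08],"dr": [0,0,0],"fingers": 1},{"delta_pos": [-0.05,0,-0.1],"dr": [0,0,0],"fingers": 1},{"delta_pos": [-0.05,0,-0.1],"dr": [0,0,0],"fingers": 1},{"delta_pos": [-0.05,0,-0.1],"dr": [0,0,0],"fingers": 1}]'

```text
time: 22.3
tool_pos: [0.5764, -0.1364, 0.1558]
tool_rot: [-3.14, -0.071, 1.504]
contact_force: [2.2, 0.8, -4.6]
opening: 0.0159
grip_force: 45.0
```

```bash
python3 f.py;python3 tab.py
```

```text
22.3 [ 2.18  0.83 -4.6 ] [ 0.132 -0.551  0.063] [ 0.5764 -0.1364  0.1558] [-3.1399 -0.0707  1.5038] rodz 0.1338
L row [324.74 177.32] z0 140.2 z 130.6 moved 9.6
R row [366.68 200.2 ] z0 135.8 z 127.4 moved 8.3
```

Unloaded; both tabs stay down. Release.

step_arm --increments '[{"delta_pos": [0,0,0],"dr": [0,0,0],"fingers": 0.6},{"delta_pos": [0,0,0],"dr": [0,0,0],"fingers": 0.4},{"delta_pos": [0,0,0],"dr": [0,0,0],"fingers": 0.2},{"delta_pos": [0,0,0],"dr": [0,0,0],"fingers": 0},{"delta_pos": [0,0,0],"dr": [0,0,0],"fingers": -0.2}]'

```text
time: 23.12
tool_pos: [0.5768, -0.137, 0.1566]
tool_rot: [-3.142, -0.07, 1.504]
contact_force: [-0.2, 1.2, 0.7]
opening: 0.0511
grip_force: 0.0
```

step_arm --increments '[{"delta_pos": [0,0,0],"dr": [0,0,0],"fingers": -0.5},{"delta_pos": [0,0,0],"dr": [0,0,0],"fingers": -0.7},{"delta_pos": [0,0,0],"dr": [0,0,0],"fingers": -0.8},{"delta_pos": [0,0,0],"dr": [0,0,0],"fingers": -0.8},{"delta_pos": [0,0,0],"dr": [0,0,0],"fingers": -0.8}]'

```text
time: 23.75
tool_pos: [0.5768, -0.1371, 0.1565]
tool_rot: [3.142, -0.07, 1.503]
contact_force: [1.1, -0.4, 0.0]
opening: 0.0825
grip_force: 0.0
```

```bash
python3 f.py;python3 tab.py
```

```text
23.75 [ 1.06 -0.39  0.02] [-0.086 -0.021 -0.012] [ 0.5768 -0.1371  0.1565] [ 3.1416 -0.0697  1.5034] rodz 0.1345
L row [324.75 177.31] z0 140.2 z 130.7 moved 9.5
R row [366.68 200.19] z0 135.8 z 127.4 moved 8.3
```

step_arm --increments '[{"delta_pos": [0,0,-1.5],"dr": [0,0,0],"fingers": -0.8},{"delta_pos": [0,0,-4],"dr": [0,0,0],"fingers": -0.8},{"delta_pos": [0,0,-7],"dr": [0,0,0],"fingers": -0.8},{"delta_pos": [0,0,-10],"dr": [0,0,0],"fingers": -0.8},{"delta_pos": [0,0,-12],"dr": [0,0,0],"fingers": -0.8}]'

```text
time: 24.58
tool_pos: [0.5766, -0.1457, 0.2792]
tool_rot: [3.138, -0.069, 1.504]
contact_force: [-0.2, 1.0, -0.5]
opening: 0.0829
grip_force: 0.0
```

step_arm --increments '[{"delta_pos": [0,0,0],"dr": [0,0,0],"fingers": -0.8},{"delta_pos": [0,0,0],"dr": [0,0,0],"fingers": -0.8},{"delta_pos": [0,0,0],"dr": [0,0,0],"fingers": -0.8},{"delta_pos": [0,0,0],"dr": [0,0,0],"fingers": -0.8},{"delta_pos": [0,0,0],"dr": [0,0,0],"fingers": -0.8}]'

```text
time: 25.2
tool_pos: [0.5762, -0.1453, 0.2758]
tool_rot: [-3.141, -0.07, 1.503]
contact_force: [-0.5, -0.5, -0.2]
opening: 0.0828
grip_force: 0.0
```

```bash
python3 f.py;python3 tab.py
python3 - <<'E'
from h import *
from tab import C,ex,ey
P=viewer.camera_params("wrist"); im=viewer.read_camera("wrist"); a=viewer.read_camera("scene").astype(int); b=viewer.read_camera("scene").astype(int)
print("still diff",np.abs(a-b)[100:220,280:420].max())
# expected handle-top centre & rod left in wrist, then dark-tab / rod columns there
for nm,X in (("handle",[*C,.190]),("rodL",[*(C+.1*ey),.137])):
    u,v=proj("wrist",X,P).astype(int); print(nm,(u,v)); 
    if 0<=v<400: print([tuple(x) for x in im[v,u-24:u+25:3].tolist()])
E
```

```text
25.2 [-0.51 -0.49 -0.21] [-0.02  -0.079  0.036] [ 0.5762 -0.1453  0.2758] [-3.1409 -0.07    1.5035] rodz 0.2538
L row [324.75 177.3 ] z0 140.2 z 130.7 moved 9.5
R row [366.68 200.2 ] z0 135.8 z 127.4 moved 8.3
still diff 41
handle (np.int64(323), np.int64(201))
[(64, 120, 94), (66, 120, 93), (66, 120, 92), (66, 119, 91), (59, 106, 82), (81, 51, 36), (88, 55, 36), (88, 55, 37), (84, 50, 32), (84, 49, 32), (75, 48, 35), (35, 46, 33), (39, 64, 49), (35, 63, 49), (66, 122, 94), (69, 121, 92), (73, 127, 99)]
rodL (np.int64(323), np.int64(78))
[(43, 46, 50), (45, 42, 49), (67, 65, 72), (69, 69, 76), (67, 66, 72), (66, 67, 75), (137, 139, 145), (169, 174, 178), (160, 165, 170), (128, 132, 138), (109, 76, 83), (67, 64, 71), (70, 68, 76), (71, 69, 79), (76, 74, 81), (40, 41, 47), (47, 47, 51)]
```

Run:
```python
from h import *
ims=[viewer.read_camera("scene").astype(int) for _ in range(5)]
for k in (1,4): d=np.abs(ims[0]-ims[k]).max(2)[140:220,300:390]; print(d.max(),(d>20).sum())
d=np.abs(ims[0]-ims[1]).max(2)[250:390,300:600]; print("bg",d.max(),(d>20).sum())
print(robot.hand_in())
```

```text
6 0
5 0
bg 4 0
the job is handed in; nothing more can be done
None
```

The rack hangs in both hooks with the pegs toward you, released and at rest. Before release, I judged both saddles home because loading each side moved its tab no further; the tabs had moved about 9.6 mm (left) and 8.3 mm (right). By my force readings the rack was never pressed with more than about 16 N. The job is handed in at about 25 s.

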